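# Find the gritty tumbler bearing by feel and seat it in the service block

## Robot

A 6-joint arm with a two-finger parallel gripper is mounted at the origin on the work surface. World frame = base frame: x ahead of the robot, y to its left, z up, the work surface at z = 0. Lengths are in mm, angles in rad, forces in N, time in s.
With the tool pointing down it reaches from about 275 to 750 mm from the base axis. Payload 10.2 kg.
Tool frame: the origin (TCP) lies midway between the tips of the shut fingers; the grasp point (between the pads) lies 19 mm behind it; z points along the fingers, y is the line along which they close (so a half turn about z gives the same grasp; the last joint's range is limited). The gripper opens to 85 mm and grips with 20 to 120 N. Pads are 22 mm wide; open, the fingers measure 114 mm over their backs; the gripper's body (76 mm by 85 mm) begins 54 mm behind the grasp point. The pads swing forward as they close: fully open they stand 13 mm farther back than shut.
Start: joints at [-1.454, 0.313, 1.498, -0, 1.331, -0.223], TCP at [174.969, -494.992, 231.294] pointing down, gripper open.
Joint ranges: [-2.94, 2.94], [-0.97, 2.17], [0.19, 2.56], [-1.23, 4.37], [0.02, 3.11], [-2.88, 2.88]. Speed limits (rad/s): [2.39, 2.39, 3.01, 3.14, 3.14, 3.14].

## Interface

Orientations are given as a unit quaternion [w, x, y, z].
In Python, from rig import ctrl gives the robot as it stands.
- The arm moves only by the tool send_rows, never from a script. Its argument "targets" is a list of rows, each an object with "offset": the shift along the world's x, y, z in cm, a list of three; "spin": the turn about the world's z in rad. A call has 1 to 8 rows; each row is the pose to reach, as a shift and turn from the pose commanded when the call began; what a row does not reach only later rows make up. A row lasts 1/12 s, in which the tool goes at most 41.7 mm and 7.16 degrees, less where a joint would pass 70% of its speed; a pose out of reach is approached as far as the arm can. A call with a gripper value outside its range is refused whole. "grip" is the opening, from 0 (shut) to 1 (fully open), set as the call begins (left out, the last holds). The fingers move at their own pace and stop on an object; "squeeze" is the grip in N (left out, the last holds). Time passes only in rows, so rows that repeat a pose let the fingers close. It gives the time, the measured TCP pose, the force, the opening and the grip force at its end, in the units of the state.
- ctrl.sense(): the state, without advancing time (a new reading comes with each control period).
- ctrl.capture(name): name is "scene" or "top"; returns (picture, depth): 400x640x3 uint8, red, green, blue; 400x640 float32, mm along the optical axis (not along the pixel's ray), 0 where there is no reading.
- ctrl.calibration(name): a dict with "fx", "fy", "cx", "cy" (pixels), "view" (4x4, takes a point from world to camera coordinates). Camera axes: x right, y down, z forward; pixel columns grow to the right and rows downward; lengths in mm; the calibration is good to about 2 mm. A picture is of the moment at which its call begins. calibration takes no time and is no camera call.
- ctrl.finish_job(): hands the job in; it is judged then, once.
Trained networks look in the newest picture that a camera, given by its name, has taken for a name from the list of things; names that differ only in an ending like _2 or _b are one class to them, and where a whole thing is asked for, a point or a joint stands for the part that bears it (a point fixed in the world has none). Each returns a list of dicts, best first, with "conf" (0 to 1); they miss things now and then, are a little off and sometimes report something else, mostly with a low value. They report only what shows in the picture. A call takes as long as a camera call. They do not tell look-alikes from the thing itself.
- ctrl.search_frame(camera, query): "box" ([left, top, right, bottom] in pixels, round what is visible of it).
- ctrl.place_of(camera, query): "uv" ([column, row] in pixels: a listed point, or the origin of a listed thing).
The state is a dict: "time_s": time; "joints": joint angles; "dq": joint speeds; "tau": joint torques, N m; "eef_pos": TCP position; "ee_rot": TCP orientation; "force": force on the tool from outside, world axes, zero at the start; "wrist_torque": the same for the moment, N m; "grip_width": opening from 0.0 (shut) to 1.0 (fully open); "grip_force": force on a finger pad.
Only numpy, scipy, OpenCV 4.12 (cv2) and the standard library are available. Lean on these libraries where they do the work, as an engineer would, in place of code of your own. Each camera call takes 0.05 s, during which the arm holds its last target. There are 200 camera calls.

## Task

Three bearing units of the rock tumbler sit in the wooden rack, and one of them has grit in it. While they are all in the rack, turn the disc of each one between a quarter and a half turn by its upright drive pin, gently (never pressing on a disc or pin with more than about 15 N), to feel which one drags, and leave the discs turned. Then lift only that unit out by its square shaft, seat it fully home in the single service block, and let go; leave the other two in the rack and the glassware and sieve where they are.

Things in the scene. Friction and masses are not known exactly. Their poses are not given: they have to be found in the camera images.
- rack: Fixed wooden spares rack, 110 x 400 x 32 mm high. Origin: centre of its underside; its long side runs along its y. Three square through-holes 43 mm wide (3 mm chamfer) at y = -135, 0 and +135 mm, each holding one bearing unit. Which unit stands in which hole varies.
- service_block: Fixed square aluminium block 110 x 110 x 32 mm high on a thin rubber mat, standing alone to the robot's right. Origin: centre of its underside; sides along its x and y. One empty square through-hole 43 mm wide in the middle (3 mm chamfer), sides along its x and y.
- service_seat (a point): Centre of the service block's hole at its top face, 32 mm above the table. A fully seated bearing unit has its origin here.
- bearing_1: Loose steel unit, 0.5 to 1 kg, one of three alike (which one drags is not told). Origin: on its axis, underside of its 88 mm round flange, which rests on the block; z up. Below: 40 mm square tang, 25 mm long, sides along x and y, in the 43 mm hole; it stops the unit turning. Above: fixed square shaft 20 x 20 mm, sides along x and y, to 82 mm above the origin: the grip for lifting; above 48 mm it is clear of the pin.
- disc_1: Aluminium drive disc of bearing_1, 92 mm across, 8 mm thick, turning freely either way, without stops, about the unit's axis. Origin: on the axis at its underside, 14 mm above the bearing's origin; its x axis points to its drive pin. It stays where it is left. While being turned at the pin at 10 mm/s or more, a sound bearing resists with under 1 N, the gritty one with 4 to 7 N; the force eases when the push stops.
- pin_1 (a point): Middle of the upright steel drive pin on disc_1: 14 mm across, 26 mm tall, from 22 to 48 mm above the bearing's origin; 36 mm from the axis. This point is 35 mm above the bearing's origin.
- bearing_2: Loose steel unit, 0.5 to 1 kg, one of three alike (which one drags is not told). Origin: on its axis, underside of its 88 mm round flange, which rests on the block; z up. Below: 40 mm square tang, 25 mm long, sides along x and y, in the 43 mm hole; it stops the unit turning. Above: fixed square shaft 20 x 20 mm, sides along x and y, to 82 mm above the origin: the grip for lifting; above 48 mm it is clear of the pin.
- disc_2: Aluminium drive disc of bearing_2, 92 mm across, 8 mm thick, turning freely either way, without stops, about the unit's axis. Origin: on the axis at its underside, 14 mm above the bearing's origin; its x axis points to its drive pin. It stays where it is left. While being turned at the pin at 10 mm/s or more, a sound bearing resists with under 1 N, the gritty one with 4 to 7 N; the force eases when the push stops.
- pin_2 (a point): Middle of the upright steel drive pin on disc_2: 14 mm across, 26 mm tall, from 22 to 48 mm above the bearing's origin; 36 mm from the axis. This point is 35 mm above the bearing's origin.
- bearing_3: Loose steel unit, 0.5 to 1 kg, one of three alike (which one drags is not told). Origin: on its axis, underside of its 88 mm round flange, which rests on the block; z up. Below: 40 mm square tang, 25 mm long, sides along x and y, in the 43 mm hole; it stops the unit turning. Above: fixed square shaft 20 x 20 mm, sides along x and y, to 82 mm above the origin: the grip for lifting; above 48 mm it is clear of the pin.
- disc_3: Aluminium drive disc of bearing_3, 92 mm across, 8 mm thick, turning freely either way, without stops, about the unit's axis. Origin: on the axis at its underside, 14 mm above the bearing's origin; its x axis points to its drive pin. It stays where it is left. While being turned at the pin at 10 mm/s or more, a sound bearing resists with under 1 N, the gritty one with 4 to 7 N; the force eases when the push stops.
- pin_3 (a point): Middle of the upright steel drive pin on disc_3: 14 mm across, 26 mm tall, from 22 to 48 mm above the bearing's origin; 36 mm from the axis. This point is 35 mm above the bearing's origin.
- beaker: Glass beaker, 84 mm across, 100 mm tall, a bystander. Origin: centre of its underside.
- amber_bottle: Amber glass bottle, 90 mm across, 190 mm tall, a bystander. Origin: centre of its underside.
- sieve: Brass sieve pan, 100 mm across, 40 mm tall, a bystander. Origin: centre of its underside.
There are look-alikes about, which are no part of the job. Leave any purple or yellow look-alike of the bearing_1 alone.

How it is judged (in metres and radians):
On the way, in this order (a step that is already met when the one before it is completed fails the run):
1. with all three units in the rack, every drive pin stands at least about a fifth of a turn from where it started (pin moved over 42 mm) (distance of each of pin_1, pin_2, pin_3 from where it was at the start of the episode above 0.042 m and distance of each of bearing_1, bearing_2, bearing_3 from where it was at the start of the episode below 0.008 m), for 0.2 s.
2. one bearing unit is lifted out of the rack (height (world z) of any of bearing_1, bearing_2, bearing_3 above 0.06 m), for 0.1 s.
At the end, for the whole second after the job is handed in: The bearing that drags (a hidden part inside presses on its disc with over 0.7 N) is seated in the service block (axis within 4 mm, flange within 2.5 mm of the top face, tilt under 0.04 rad), at rest; the two sound ones still in the rack (within 8 mm, tilt under 0.06 rad); bystanders within 30 mm (((horizontal distance between bearing_1 and service_seat below 0.004 m and height (world z) of bearing_1 below 0.0345 m and angle between bearing_1's own z axis and vertical below 0.04 rad and linear speed of bearing_1 below 0.02 m/s and contact force between disc_1 and anything else above 0.7 N and distance of each of bearing_2, bearing_3 from where it was at the start of the episode below 0.008 m and angle between each of bearing_2, bearing_3's own z axis and vertical below 0.06 rad) or (horizontal distance between bearing_2 and service_seat below 0.004 m and height (world z) of bearing_2 below 0.0345 m and angle between bearing_2's own z axis and vertical below 0.04 rad and linear speed of bearing_2 below 0.02 m/s and contact force between disc_2 and anything else above 0.7 N and distance of each of bearing_1, bearing_3 from where it was at the start of the episode below 0.008 m and angle between each of bearing_1, bearing_3's own z axis and vertical below 0.06 rad) or (horizontal distance between bearing_3 and service_seat below 0.004 m and height (world z) of bearing_3 below 0.0345 m and angle between bearing_3's own z axis and vertical below 0.04 rad and linear speed of bearing_3 below 0.02 m/s and contact force between disc_3 and anything else above 0.7 N and distance of each of bearing_1, bearing_2 from where it was at the start of the episode below 0.008 m and angle between each of bearing_1, bearing_2's own z axis and vertical below 0.06 rad)) and distance of each of beaker, amber_bottle, sieve from where it was at the start of the episode below 0.03 m); the robot touches nothing.
It fails at once if the robot presses on a drive disc or its pin with more than 18 N (contact force between any of the arm, the fingers and disc_1 above 18 N or contact force between any of the arm, the fingers and disc_2 above 18 N or contact force between any of the arm, the fingers and disc_3 above 18 N).
It fails at once if a second bearing unit is pulled out of its place as well (two units over 20 mm from their starts) (distance of each of bearing_1, bearing_2 from where it was at the start of the episode above 0.02 m or distance of each of bearing_1, bearing_3 from where it was at the start of the episode above 0.02 m or distance of each of bearing_2, bearing_3 from where it was at the start of the episode above 0.02 m).
It fails at once if a bystander is pushed by more than 30 mm (distance of any of beaker, amber_bottle, sieve from where it was at the start of the episode above 0.03 m).
It also fails if it takes over 72 s, if anything falls off the work surface, if the arm or the gripper's body presses on something with over 40 N, if the wrist force passes 120 N, or if a joint passes its speed limit or range.

## Working session

There is one attempt and no reset: what is moved stays moved. The work goes in short steps, Python scripts to look and compute and a tool call to move; the robot and the scene stay as the last step left them, time stands still between calls to the robot, and variables do not carry over. Pictures are saved under pics/ and viewed, at most 10 in all, crops included, and the job is handed in when it is done.

Besides the shell and the picture viewer there is one more tool, called after "Emit:" as name(argument=value, ...), one argument or row to a line, values as JSON. send_rows: Moves the arm, as the interface text tells. Its arguments: {"type":"object","properties":{"targets":{"type":"array"},"grip":{"type":"number"},"squeeze":{"type":"number"}},"required":["targets"]}

```bash
mkdir -p pics; ls; python3 - <<'E'
from rig import ctrl
import cv2
for n in("scene","top"):
    p,d=ctrl.capture(n); cv2.imwrite(f"pics/{n}0.png",p[:,:,::-1])
    c=ctrl.calibration(n); print(n,c)
    for q in("bearing_1","pin_1","service_block","rack","beaker"):
        print(q,[(round(r["conf"],2),[round(x) for x in r["uv"]]) for r in ctrl.place_of(n,q)])
print(ctrl.sense())
E
```

```text
pics
scene {'fx': 402.71844376073346, 'fy': 402.71844376073346, 'cx': 319.1754639296953, 'cy': 200.46909486539826, 'view': array([[-1.76586666e-01,  9.84145819e-01,  1.65576705e-02,
         1.01526136e+02],
       [ 6.54803058e-01,  1.30018545e-01, -7.44532157e-01,
        -3.22629928e+02],
       [-7.34881014e-01, -1.20632438e-01, -6.67381233e-01,
         1.86754951e+03],
       [ 0.00000000e+00,  0.00000000e+00,  0.00000000e+00,
         1.00000000e+00]])}
bearing_1 [(0.81, [386, 221]), (0.71, [332, 181]), (0.71, [276, 240]), (0.69, [315, 201]), (0.69, [350, 209])]
pin_1 [(0.91, [348, 209]), (0.9, [286, 231]), (0.83, [305, 195]), (0.67, [322, 169]), (0.56, [380, 212])]
service_block [(0.77, [260, 198]), (0.35, [354, 210])]
rack [(0.66, [350, 221])]
beaker [(0.71, [328, 251]), (0.27, [313, 199])]
top {'fx': 482.97150406012537, 'fy': 482.97150406012537, 'cx': 322.25310140690186, 'cy': 205.72388032326654, 'view': array([[-7.90764766e-04, -9.99999036e-01, -1.14127615e-03,
         2.56542067e+00],
       [-9.78628071e-01,  1.00855280e-03, -2.05635800e-01,
         5.98407705e+02],
  
[... 482 characters left out ...]
_s': 0.6, 'joints': array([-1.45438433e+00,  3.12866666e-01,  1.49772116e+00, -1.60355851e-05,
        1.33099539e+00, -2.23380700e-01]), 'dq': array([-0.00040824, -0.00029949, -0.00151718, -0.00129459,  0.00119986,
        0.00014528]), 'tau': array([ 1.57624647e-03, -4.12025535e+01, -2.59829199e+01, -5.12460474e-05,
        6.02489072e-04,  2.73128626e-05]), 'eef_pos': array([ 174.97201286, -494.9816136 ,  231.30326556]), 'ee_rot': array([ 4.29417221e-06,  9.85601976e-01,  1.69082067e-01, -8.02941776e-06]), 'force': array([-0.48787755,  0.52152321,  0.26269057]), 'wrist_torque': array([-8.10713427e-03,  3.03930534e-02, -1.95771617e-05]), 'grip_force': 0.0, 'grip_width': 0.9978531183199556}
```

```bash
python3 - <<'E'
import cv2
a=cv2.imread("pics/top0.png")[130:310,200:440]; cv2.imwrite("pics/t1.png",cv2.resize(a,(800,600),interpolation=cv2.INTER_CUBIC))
a=cv2.imread("pics/scene0.png")[130:290,220:430]; cv2.imwrite("pics/s1.png",cv2.resize(a,(787,600),interpolation=cv2.INTER_CUBIC))
E
```

```text
(no output)
```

View pics/t1.png

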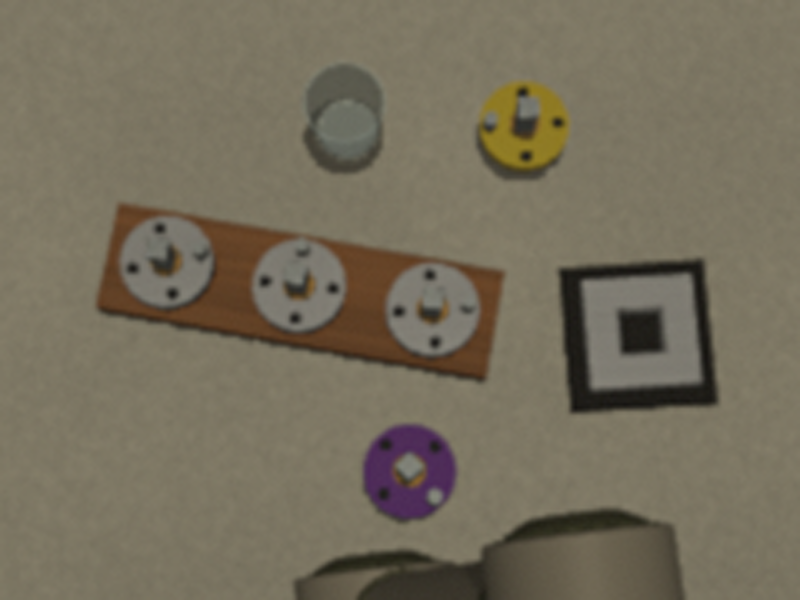

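View pics/s1.png

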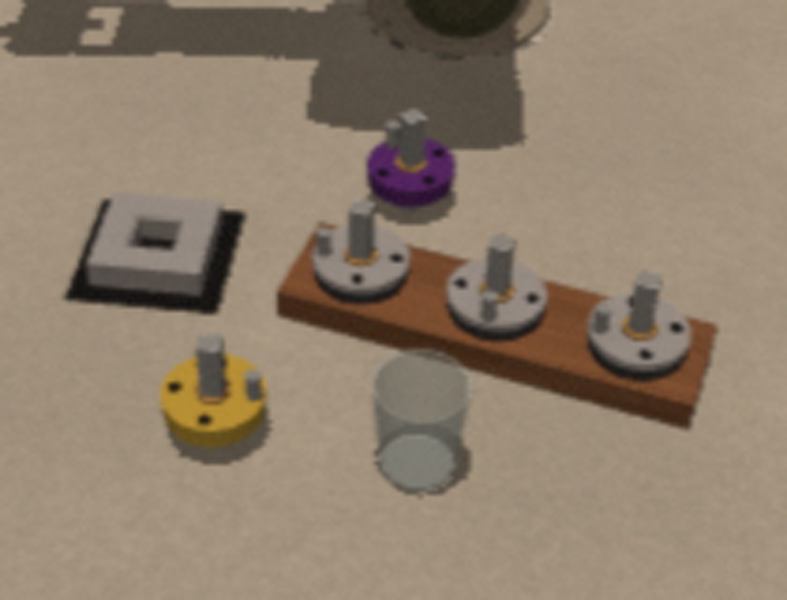

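The top view shows the rack with three grey discs: left at about px (250,208), middle at (289,215), right at (330,222). The empty block is at (392,230). The purple unit at (322,271) and the yellow one at (357,167) stand outside the rack, so they are the look-alikes to leave alone. Only the three grey units in the rack fit the description, and the crop confirms this. Next I'll measure positions from depth.

```bash
cat > h.py <<'E'
from rig import ctrl
import numpy as np, cv2
def cloud(n):
    p,d=ctrl.capture(n); c=ctrl.calibration(n); v,u=np.mgrid[:400,:640]
    P=np.stack([(u-c["cx"])/c["fx"]*d,(v-c["cy"])/c["fy"]*d,d],-1)
    R=c["view"][:3,:3];t=c["view"][:3,3]
    W=(P-t)@R; W[d==0]=np.nan
    return p,W
def unproj(n,uv,z):
    c=ctrl.calibration(n);R=c["view"][:3,:3];t=c["view"][:3,3]
    r=R.T@np.array([(uv[0]-c["cx"])/c["fx"],(uv[1]-c["cy"])/c["fy"],1]);o=-R.T@t
    return o+r*(z-o[2])/r[2]
E
python3 - <<'E'
from h import *
for n in("top","scene"):
    p,W=cloud(n); z=W[...,2]; X=W[...,:2]
    hsv=cv2.cvtColor(p,cv2.COLOR_RGB2HSV)
    inb=(W[...,0]>230)&(np.abs(W[...,1])<450)&(W[...,0]<750)
    print(n,"table z",np.nanmedian(z[200:300,100:540]))
    def comps(m,mn=15):
        k,l,s,c=cv2.connectedComponentsWithStats(m.astype(np.uint8))
        return [l==i for i in range(1,k) if s[i,4]>=mn]
    for m in comps(inb&(z>26)&(z<40),60):
        r=cv2.minAreaRect(X[m].astype(np.float32)); print("z32",m.sum(),np.round(r[0],1),np.round(r[1],1),round(r[2],1),hsv[m].mean(0).round())
    for m in comps(inb&(z>47)&(z<60),80):
        r=cv2.minEnclosingCircle(X[m].astype(np.float32)); print("disc",m.sum(),np.round(r[0],1),round(r[1],1),"z",np.median(z[m]).round(1),hsv[m].mean(0).round())
    for m in comps(inb&(z>72)&(z<200),3):
        print("hi",m.sum(),np.round(X[m].mean(0),1),"z",np.percentile(z[m],[10,90]).round(1), np.argwhere(m).mean(0)[::-1].round(1))
    print("pins",[(round(r["conf"],2),unproj(n,r["uv"],67).round(1)[:2]) for r in ctrl.place_of(n,"pin_1")])
    print("bear",[(round(r["conf"],2),unproj(n,r["uv"],32).round(1)[:2]) for r in ctrl.place_of(n,"bearing_1")])
    print("seat",[(round(r["conf"],2),unproj(n,r["uv"],32).round(1)[:2]) for r in ctrl.place_of(n,"service_seat")])
    for q in("amber_bottle","sieve","beaker"):print(q,[(round(r["conf"],2),unproj(n,r["uv"],0).round(1)[:2]) for r in ctrl.place_of(n,q)])
E
```

```text
top table z 0.802208201668565
z32 1881 [569.5 111.1] [400.1 112.2] 79.6 [ 14. 142.  96.]
z32 842 [ 526.4 -231.4] [110.8 110.5] 3.6 [ 23.  25. 121.]
disc 90 [ 729.4 -127.2] 31.6 z 49.6 [ 23. 171. 121.]
disc 466 [593.2 243.6] 46.2 z 53.5 [ 22.  32. 113.]
disc 474 [570.2 110.6] 46.7 z 53.4 [ 22.  32. 117.]
disc 476 [545.  -21.4] 46.0 z 53.3 [ 22.  32. 119.]
disc 247 [386.4   0.5] 45.5 z 49.5 [132. 108.  87.]
hi 69 [719.1  65.6] z [ 78.3 102.2] [302.9 168.1]
hi 58 [ 734.9 -115.6] z [ 80.6 111.2] [357.9 162.8]
hi 62 [591.3 241.8] z [ 85.4 117.1] [247.7 205.2]
hi 15 [605.3 106.9] z [73.5 81.2] [290.3 202.7]
hi 15 [600.5 207.6] z [73.7 83.8] [259.5 204.1]
hi 58 [567.4 109.9] z [ 85.2 116.7] [288.6 212.3]
hi 51 [542.7 -21.8] z [ 88.7 118.3] [329.7 219.8]
hi 15 [547.8 -57.2] z [74.6 82.5] [340.5 219.9]
hi 44 [385.6   0.9] z [101.2 109.7] [322.7 269.4]
hi 9 [360.3 -23.9] z [73.  79.6] [330.4 278.1]
pins [(0.97, array([607.8, 207. ])), (0.96, array([605.3, 103.6])), (0.94, array([356.4, -31.2])), (0.92, array([547.5, -59.1])), (0.84, array([724.8, -78. ]))]
bear [(0.9, array([591. , 243.7])), (
[... 1200 characters left out ...]
.6]
hi 80 [ 740.4 -110.5] z [ 78.8 108.2] [276.  224.6]
hi 196 [715.4  66.7] z [ 75.7 100.1] [332.6 228.3]
hi 4 [733.4 -79. ] z [72.6 75.8] [286.5 229.2]
pins [(0.8, array([554.4, -56.4])), (0.8, array([723.1, -79.8])), (0.76, array([582.4, 217.8])), (0.73, array([608. , 105.7])), (0.62, array([606.7, 104.8])), (0.58, array([368.4, -19.7])), (0.25, array([602.6, 251.2]))]
bear [(0.89, array([555.2, 111.4])), (0.78, array([ 741.5, -119.3])), (0.72, array([549.6, -33.5])), (0.59, array([372.4,  13.2])), (0.56, array([594.3, 244.3]))]
seat [(0.93, array([ 547.7, -202.4]))]
amber_bottle [(0.63, array([482.9, 518.5]))]
sieve [(0.59, array([ 496.8, -454. ]))]
beaker [(0.94, array([715.4,  57. ]))]
```

The geometry agrees: the rack centre is (569.5,112) with yaw −10.4°, and disc tops are at z 54. The units sit at about (593,244), (569.5,111) and (545,-20.5), and the block at (526,-230) with yaw 3.6°. I'll turn the discs with shut fingers at TCP z 60, following an arc with the tool's x axis radial. The right unit comes first.

Emit:
send_rows(
  targets=[
    {"offset":[34,45.2,-4],"spin":0.305},
    {"offset":[34,45.2,-4],"spin":0.305},
    {"offset":[34,45.2,-4],"spin":0.305},
    {"offset":[34,45.2,-4],"spin":0.305},
    {"offset":[34,45.2,-4],"spin":0.305},
    {"offset":[34,45.2,-4],"spin":0.305},
    {"offset":[34,45.2,-4],"spin":0.305},
    {"offset":[34,45.2,-4],"spin":0.305},
  ],
  grip=0,
  squeeze=20,
)

```text
time_s: 1.97
eef_pos: [375.7, -227.5, 207.9]
ee_rot: [0.0, 0.949, 0.317, 0.0]
force: [1.2, -1.0, -0.0]
grip_width: -0.0
grip_force: 0.0
```

```bash
cat > arc.py <<'E'
# rows for the finger circling a disc: centre, finger angles (deg) -> cm offsets from the commanded pose at start of each call
import numpy as np, json
def arc(c,a0,a1,step,r=37):
    n=int(np.ceil(abs(a1-a0)/step)); n=8*int(np.ceil(n/8)); A=np.radians(np.linspace(a0,a1,n+1))
    P=r*np.stack([np.cos(A),np.sin(A)],-1)
    for k in range(0,n,8):
        print(json.dumps([{"offset":[*(np.round((P[i]-P[k])/10,2).tolist()),0],"spin":round(A[i]-A[k],3)} for i in range(k+1,k+9)]))
E
python3 - <<'E'
from arc import arc
print("C");arc(0,-143,-15,5.4)
print("B");arc(0,52,-76,5.4)
print("A");arc(0,-135,-7,5.4)
E
```

```text
C
[{"offset": [0.22, -0.27, 0], "spin": 0.093}, {"offset": [0.46, -0.51, 0], "spin": 0.186}, {"offset": [0.73, -0.73, 0], "spin": 0.279}, {"offset": [1.01, -0.92, 0], "spin": 0.372}, {"offset": [1.31, -1.09, 0], "spin": 0.465}, {"offset": [1.63, -1.23, 0], "spin": 0.559}, {"offset": [1.96, -1.34, 0], "spin": 0.652}, {"offset": [2.29, -1.41, 0], "spin": 0.745}]
[{"offset": [0.34, -0.05, 0], "spin": 0.093}, {"offset": [0.69, -0.06, 0], "spin": 0.186}, {"offset": [1.03, -0.04, 0], "spin": 0.279}, {"offset": [1.37, 0.01, 0], "spin": 0.372}, {"offset": [1.7, 0.09, 0], "spin": 0.465}, {"offset": [2.03, 0.2, 0], "spin": 0.559}, {"offset": [2.34, 0.34, 0], "spin": 0.652}, {"offset": [2.64, 0.51, 0], "spin": 0.745}]
[{"offset": [0.28, 0.2, 0], "spin": 0.093}, {"offset": [0.54, 0.42, 0], "spin": 0.186}, {"offset": [0.79, 0.67, 0], "spin": 0.279}, {"offset": [1.0, 0.93, 0], "spin": 0.372}, {"offset": [1.19, 1.22, 0], "spin": 0.465}, {"offset": [1.36, 1.52, 0], "spin": 0.559}, {"offset": [1.49, 1.84, 0], "spin": 0.652}, {"offset": [1.6, 2.17, 0], "spin": 0.745}]
B
[{"offset": [0.26, -0.22, 0], "
[... 1445 characters left out ...]
{"offset": [0.34, 0.0, 0], "spin": 0.093}, {"offset": [0.69, 0.04, 0], "spin": 0.186}, {"offset": [1.02, 0.1, 0], "spin": 0.279}, {"offset": [1.36, 0.2, 0], "spin": 0.372}, {"offset": [1.68, 0.33, 0], "spin": 0.465}, {"offset": [1.98, 0.48, 0], "spin": 0.559}, {"offset": [2.27, 0.67, 0], "spin": 0.652}, {"offset": [2.55, 0.88, 0], "spin": 0.745}]
[{"offset": [0.25, 0.23, 0], "spin": 0.093}, {"offset": [0.48, 0.49, 0], "spin": 0.186}, {"offset": [0.68, 0.77, 0], "spin": 0.279}, {"offset": [0.86, 1.06, 0], "spin": 0.372}, {"offset": [1.01, 1.37, 0], "spin": 0.465}, {"offset": [1.13, 1.7, 0], "spin": 0.559}, {"offset": [1.22, 2.03, 0], "spin": 0.652}, {"offset": [1.28, 2.37, 0], "spin": 0.745}]
```

Emit:
send_rows(
  targets=[
    {"offset":[14,18.5,-6],"spin":0},
    {"offset":[14,18.5,-6],"spin":0},
    {"offset":[14,18.5,-6],"spin":0},
    {"offset":[14,18.5,-6],"spin":0},
    {"offset":[14,18.5,-6],"spin":0},
    {"offset":[14,18.5,-6],"spin":0},
    {"offset":[14,18.5,-6],"spin":0},
    {"offset":[14,18.5,-6],"spin":0},
  ],
)

```text
time_s: 2.63
eef_pos: [515.0, -43.2, 147.2]
ee_rot: [-0.0, 0.948, 0.318, -0.0]
force: [-1.4, -0.4, 0.6]
grip_width: -0.003
grip_force: 0.0
```

```bash
python3 - <<'E'
from h import *
print(ctrl.sense()["eef_pos"],ctrl.sense()["joints"],ctrl.sense()["force"])
p,W=cloud("scene"); cv2.imwrite("pics/s2.png",cv2.resize(p[100:270,230:430,::-1],(706,600),interpolation=cv2.INTER_CUBIC))
E
```

```text
[515.02921185 -43.15242659 147.21537192] [-3.10507319e-01  3.78216111e-01  1.63862329e+00 -1.12405770e-04
  1.12580861e+00  6.12841166e-01] [-1.41303264 -0.36791563  0.61975524]
```

View pics/s2.png

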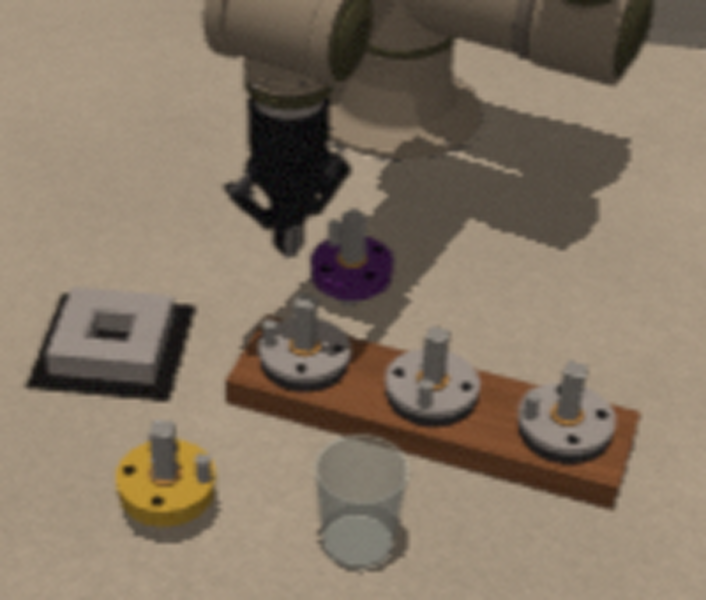

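The gripper stands just inside the right unit at crop (290,245). Its linkage spreads only along the closing direction, which is tangential here, so it stays clear of the shaft. Going down.

Emit:
send_rows(
  targets=[
    {"offset":[0,0,-3.5],"spin":0},
    {"offset":[0,0,-7],"spin":0},
    {"offset":[0,0,-8.7],"spin":0},
    {"offset":[0,0,-8.7],"spin":0},
    {"offset":[0,0,-8.7],"spin":0},
  ],
)

```text
time_s: 3.1
eef_pos: [514.7, -45.3, 61.3]
ee_rot: [-0.0, 0.949, 0.316, -0.0]
force: [0.0, 0.1, 1.2]
grip_width: -0.002
grip_force: 0.0
```

Emit:
send_rows(
  targets=[
    {"offset":[0.22,-0.27,0],"spin":0.093},
    {"offset":[0.46,-0.51,0],"spin":0.186},
    {"offset":[0.73,-0.73,0],"spin":0.279},
    {"offset":[1.01,-0.92,0],"spin":0.372},
    {"offset":[1.31,-1.09,0],"spin":0.465},
    {"offset":[1.63,-1.23,0],"spin":0.559},
    {"offset":[1.96,-1.34,0],"spin":0.652},
    {"offset":[2.29,-1.41,0],"spin":0.745},
  ],
)

```text
time_s: 3.77
eef_pos: [538.7, -59.4, 63.2]
ee_rot: [0.002, 0.767, 0.642, 0.001]
force: [-0.9, 0.4, 0.8]
grip_width: 0.003
grip_force: 0.2
```

Emit:
send_rows(
  targets=[
    {"offset":[0.34,-0.05,0],"spin":0.093},
    {"offset":[0.69,-0.06,0],"spin":0.186},
    {"offset":[1.03,-0.04,0],"spin":0.279},
    {"offset":[1.37,0.01,0],"spin":0.372},
    {"offset":[1.7,0.09,0],"spin":0.465},
    {"offset":[2.03,0.2,0],"spin":0.559},
    {"offset":[2.34,0.34,0],"spin":0.652},
    {"offset":[2.64,0.51,0],"spin":0.745},
  ],
)

```text
time_s: 4.43
eef_pos: [565.2, -54.3, 63.3]
ee_rot: [0.002, 0.481, 0.877, 0.0]
force: [0.4, -0.2, -0.3]
grip_width: -0.004
grip_force: 0.2
```

Emit:
send_rows(
  targets=[
    {"offset":[0.28,0.2,0],"spin":0.093},
    {"offset":[0.54,0.42,0],"spin":0.186},
    {"offset":[0.79,0.67,0],"spin":0.279},
    {"offset":[1.0,0.93,0],"spin":0.372},
    {"offset":[1.19,1.22,0],"spin":0.465},
    {"offset":[1.36,1.52,0],"spin":0.559},
    {"offset":[1.49,1.84,0],"spin":0.652},
    {"offset":[1.6,2.17,0],"spin":0.745},
  ],
)

```text
time_s: 5.1
eef_pos: [581.3, -32.4, 63.5]
ee_rot: [0.002, 0.129, 0.992, -0.0]
force: [-0.4, -0.4, -1.1]
grip_width: -0.001
grip_force: 0.2
```

```bash
python3 - <<'E'
from h import *
print(ctrl.sense()["eef_pos"],ctrl.sense()["force"])
for n in("scene","top"):
    p,W=cloud(n); cv2.imwrite(f"pics/{n}3.png",p[:,:,::-1])
    print(n,[(round(r["conf"],2),np.round(r["uv"]),unproj(n,r["uv"],67).round(1)[:2]) for r in ctrl.place_of(n,"pin_1")])
a=cv2.resize(cv2.imread("pics/scene3.png")[150:250,250:410],(640,400),interpolation=cv2.INTER_CUBIC)
cv2.imwrite("pics/c3.png",a)
E
```

```text
[581.28953381 -32.44690283  63.45374556] [-0.42465504 -0.39440293 -1.10204114]
scene [(0.79, array([349., 211.]), array([601. , 105.8])), (0.7, array([318., 204.]), array([587.3,  -4.1])), (0.67, array([287., 228.]), array([721.9, -81.1])), (0.65, array([380., 212.]), array([586.2, 211.3])), (0.59, array([321., 167.]), array([380.6, -28.5]))]
top [(0.87, array([345., 168.]), array([726.6, -75.4])), (0.84, array([291., 207.]), array([594.6, 104.1]))]
```

View pics/c3.png

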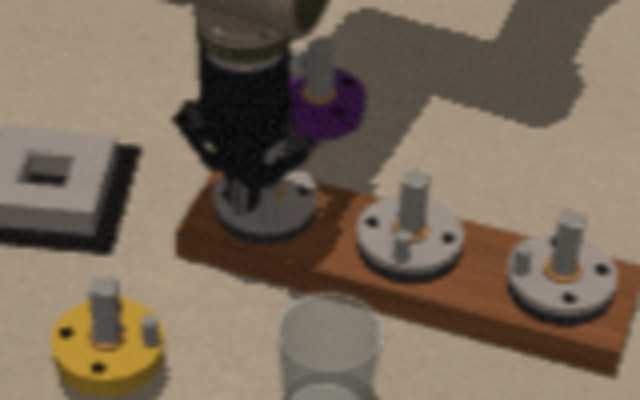

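Emit:
send_rows(
  targets=[
    {"offset":[0,0,4],"spin":0},
    {"offset":[0,0,8],"spin":0.12},
    {"offset":[0,1,10],"spin":0.24},
    {"offset":[1.2,5,10],"spin":0.36},
    {"offset":[1.2,9,10],"spin":0.48},
    {"offset":[1.2,13,10],"spin":0.6},
    {"offset":[1.2,17.2,10],"spin":0.72},
    {"offset":[1.2,17.2,10],"spin":0.84},
  ],
)

```text
time_s: 5.97
eef_pos: [591.4, 146.5, 161.6]
ee_rot: [0.001, -0.289, 0.957, 0.001]
force: [0.3, 0.1, 0.4]
grip_width: -0.0
grip_force: 0.0
```

```bash
python3 - <<'E'
from h import *
print(ctrl.sense()["eef_pos"],ctrl.sense()["force"])
for n in("scene",):
    p,W=cloud(n); cv2.imwrite(f"pics/{n}4.png",p[:,:,::-1])
    print(n,[(round(r["conf"],2),np.round(r["uv"]),unproj(n,r["uv"],67).round(1)[:2]) for r in ctrl.place_of(n,"pin_1")])
a=cv2.resize(cv2.imread("pics/scene4.png")[150:250,250:410],(640,400),interpolation=cv2.INTER_CUBIC)
cv2.imwrite("pics/c4.png",a)
E
```

```text
[591.37390569 146.46984843 161.64478777] [0.33092989 0.06904077 0.36576782]
scene [(0.93, array([380., 214.]), array([595.9, 209.9])), (0.82, array([317., 204.]), array([586.6,  -6. ])), (0.78, array([286., 230.]), array([731.7, -79.7])), (0.7, array([325., 165.]), array([364.6, -16.8])), (0.62, array([352., 209.]), array([589., 115.]))]
```

View pics/c4.png

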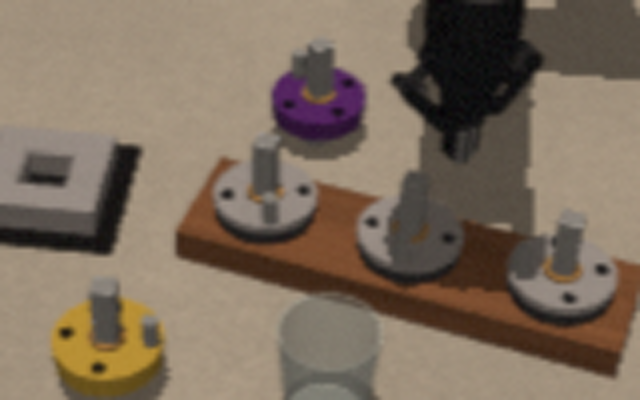

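The right disc turned by about 105°, with its pin now at crop (270,208), and it resisted with less than 1 N. Now the middle one.

Emit:
send_rows(
  targets=[
    {"offset":[0,0,0],"spin":0.11},
    {"offset":[0,0,-1],"spin":0.22},
    {"offset":[0,0,-4],"spin":0.32},
    {"offset":[0,0,-8],"spin":0.32},
    {"offset":[0,0,-10],"spin":0.32},
    {"offset":[0,0,-10],"spin":0.32},
    {"offset":[0,0,-10],"spin":0.32},
  ],
)

```text
time_s: 6.65
eef_pos: [592.4, 139.1, 61.2]
ee_rot: [-0.0, -0.432, 0.902, 0.0]
force: [0.6, -0.1, 0.9]
grip_width: -0.0
grip_force: 0.0
```

Emit:
send_rows(
  targets=[
    {"offset":[0.26,-0.22,0],"spin":-0.093},
    {"offset":[0.5,-0.47,0],"spin":-0.186},
    {"offset":[0.72,-0.74,0],"spin":-0.279},
    {"offset":[0.9,-1.03,0],"spin":-0.372},
    {"offset":[1.07,-1.33,0],"spin":-0.465},
    {"offset":[1.2,-1.65,0],"spin":-0.559},
    {"offset":[1.3,-1.98,0],"spin":-0.652},
    {"offset":[1.37,-2.32,0],"spin":-0.745},
  ],
)

```text
time_s: 7.32
eef_pos: [607.1, 116.9, 63.7]
ee_rot: [0.002, -0.072, 0.997, 0.0]
force: [-1.0, 1.9, 0.8]
grip_width: -0.002
grip_force: 1.1
```

Emit:
send_rows(
  targets=[
    {"offset":[0.04,-0.34,0],"spin":-0.093},
    {"offset":[0.05,-0.69,0],"spin":-0.186},
    {"offset":[0.02,-1.03,0],"spin":-0.279},
    {"offset":[-0.03,-1.37,0],"spin":-0.372},
    {"offset":[-0.12,-1.7,0],"spin":-0.465},
    {"offset":[-0.24,-2.03,0],"spin":-0.559},
    {"offset":[-0.38,-2.34,0],"spin":-0.652},
    {"offset":[-0.56,-2.63,0],"spin":-0.745},
  ],
)

```text
time_s: 7.98
eef_pos: [601.9, 90.4, 63.8]
ee_rot: [0.002, 0.296, 0.955, 0.001]
force: [1.4, 1.5, -0.4]
grip_width: -0.0
grip_force: 1.1
```

Emit:
send_rows(
  targets=[
    {"offset":[-0.2,-0.28,0],"spin":-0.093},
    {"offset":[-0.43,-0.54,0],"spin":-0.186},
    {"offset":[-0.68,-0.77,0],"spin":-0.279},
    {"offset":[-0.95,-0.99,0],"spin":-0.372},
    {"offset":[-1.24,-1.17,0],"spin":-0.465},
    {"offset":[-1.55,-1.33,0],"spin":-0.559},
    {"offset":[-1.87,-1.46,0],"spin":-0.652},
    {"offset":[-2.2,-1.56,0],"spin":-0.745},
  ],
)

```text
time_s: 8.65
eef_pos: [580.1, 74.1, 63.9]
ee_rot: [0.003, 0.623, 0.782, 0.002]
force: [2.0, -1.8, -0.4]
grip_width: 0.003
grip_force: 1.1
```

Emit:
send_rows(
  targets=[
    {"offset":[0,0,4],"spin":0},
    {"offset":[0,0,8],"spin":-0.12},
    {"offset":[0,1,10],"spin":-0.24},
    {"offset":[-1.2,5,10],"spin":-0.36},
    {"offset":[-1.2,9,10],"spin":-0.48},
    {"offset":[-1.2,13,10],"spin":-0.6},
    {"offset":[-1.2,14.2,10],"spin":-0.72},
    {"offset":[-1.2,14.2,10],"spin":-0.84},
  ],
)

```text
time_s: 9.32
eef_pos: [566.6, 220.4, 163.8]
ee_rot: [0.0, 0.887, 0.462, 0.002]
force: [-0.7, -0.7, -0.2]
grip_width: 0.001
grip_force: 0.0
```

Emit:
send_rows(
  targets=[
    {"offset":[0,0,0],"spin":-0.1},
    {"offset":[0,0,-1],"spin":-0.17},
    {"offset":[0,0,-5],"spin":-0.17},
    {"offset":[0,0,-8],"spin":-0.17},
    {"offset":[0,0,-10],"spin":-0.17},
    {"offset":[0,0,-10],"spin":-0.17},
    {"offset":[0,0,-10],"spin":-0.17},
  ],
)

```text
time_s: 9.9
eef_pos: [567.3, 217.0, 62.8]
ee_rot: [0.0, 0.922, 0.387, 0.001]
force: [0.7, 0.2, 0.7]
grip_width: 0.002
grip_force: 0.0
```

Emit:
send_rows(
  targets=[
    {"offset":[0.25,-0.23,0],"spin":0.093},
    {"offset":[0.53,-0.44,0],"spin":0.186},
    {"offset":[0.82,-0.62,0],"spin":0.279},
    {"offset":[1.13,-0.77,0],"spin":0.372},
    {"offset":[1.45,-0.9,0],"spin":0.465},
    {"offset":[1.78,-0.99,0],"spin":0.559},
    {"offset":[2.12,-1.05,0],"spin":0.652},
    {"offset":[2.47,-1.08,0],"spin":0.745},
  ],
)

```text
time_s: 10.57
eef_pos: [592.7, 206.5, 64.6]
ee_rot: [0.002, 0.716, 0.698, 0.002]
force: [-0.2, -0.3, -0.7]
grip_width: -0.002
grip_force: 0.2
```

Emit:
send_rows(
  targets=[
    {"offset":[0.34,0.0,0],"spin":0.093},
    {"offset":[0.69,0.04,0],"spin":0.186},
    {"offset":[1.02,0.1,0],"spin":0.279},
    {"offset":[1.36,0.2,0],"spin":0.372},
    {"offset":[1.68,0.33,0],"spin":0.465},
    {"offset":[1.98,0.48,0],"spin":0.559},
    {"offset":[2.27,0.67,0],"spin":0.652},
    {"offset":[2.55,0.88,0],"spin":0.745},
  ],
)

```text
time_s: 11.23
eef_pos: [618.3, 215.3, 64.7]
ee_rot: [0.002, 0.413, 0.911, 0.001]
force: [-0.2, -0.7, -0.3]
grip_width: 0.001
grip_force: 0.2
```

Emit:
send_rows(
  targets=[
    {"offset":[0.25,0.23,0],"spin":0.093},
    {"offset":[0.48,0.49,0],"spin":0.186},
    {"offset":[0.68,0.77,0],"spin":0.279},
    {"offset":[0.86,1.06,0],"spin":0.372},
    {"offset":[1.01,1.37,0],"spin":0.465},
    {"offset":[1.13,1.7,0],"spin":0.559},
    {"offset":[1.22,2.03,0],"spin":0.652},
    {"offset":[1.28,2.37,0],"spin":0.745},
  ],
)

```text
time_s: 11.9
eef_pos: [631.1, 239.1, 64.9]
ee_rot: [0.003, 0.054, 0.999, 0.001]
force: [1.6, -0.3, 0.1]
grip_width: 0.0
grip_force: 0.2
```

Readings so far: left and right about 0–1 N with grip force 0.2, middle about 2 N opposing with grip force 1.1. That points to the middle unit. I'll lift, check the pins by camera, and push the middle one a little further to be sure.

Emit:
send_rows(
  targets=[
    {"offset":[0,0,4],"spin":0},
    {"offset":[0,0,8],"spin":-0.12},
    {"offset":[0,-1,10],"spin":-0.24},
    {"offset":[-1,-5,10],"spin":-0.36},
    {"offset":[-2,-9,10],"spin":-0.48},
    {"offset":[-3,-13,10],"spin":-0.6},
    {"offset":[-4.8,-16.2,10],"spin":-0.72},
    {"offset":[-4.8,-16.2,10],"spin":-0.84},
  ],
)

```text
time_s: 12.57
eef_pos: [580.3, 71.9, 164.5]
ee_rot: [0.002, 0.463, 0.886, 0.0]
force: [-0.1, -0.2, 0.4]
grip_width: 0.003
grip_force: 0.0
```

```bash
python3 - <<'E'
from h import *
print(ctrl.sense()["eef_pos"],ctrl.sense()["force"])
n="scene"
p,W=cloud(n); cv2.imwrite(f"pics/{n}5.png",p[:,:,::-1])
print(n,[(round(r["conf"],2),np.round(r["uv"]),unproj(n,r["uv"],67).round(1)[:2]) for r in ctrl.place_of(n,"pin_1")])
a=cv2.resize(cv2.imread("pics/scene5.png")[150:250,250:410],(640,400),interpolation=cv2.INTER_CUBIC)
cv2.imwrite("pics/c5.png",a)
E
```

```text
[580.29600553  71.91322558 164.49970973] [-0.14789488 -0.15246177  0.37604229]
scene [(0.92, array([399., 222.]), array([623.3, 276.1])), (0.84, array([318., 205.]), array([591.7,  -2.6])), (0.79, array([284., 232.]), array([738.6, -85. ])), (0.73, array([345., 202.]), array([559.6,  87.8])), (0.55, array([322., 167.]), array([377. , -23.6]))]
```

View pics/c5.png

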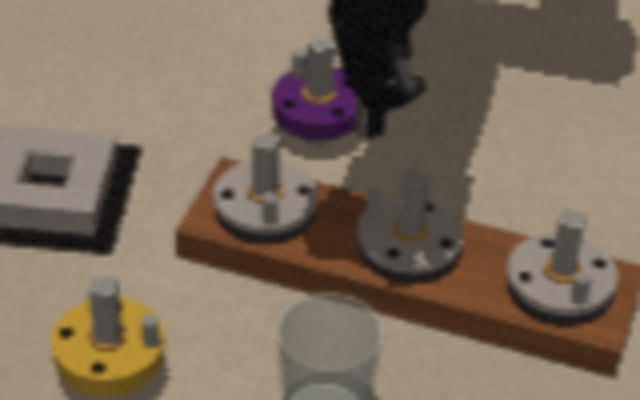

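The picture shows all three pins moved: right at crop (270,208), middle at (378,200), left at (582,290). Now the confirming push on the middle disc.

```bash
python3 - <<'E'
from arc import arc
arc(0,-66,-109,5.4)
E
```

```text
[{"offset": [-0.32, -0.13, 0], "spin": -0.094}, {"offset": [-0.66, -0.22, 0], "spin": -0.188}, {"offset": [-1.0, -0.28, 0], "spin": -0.281}, {"offset": [-1.34, -0.32, 0], "spin": -0.375}, {"offset": [-1.69, -0.32, 0], "spin": -0.469}, {"offset": [-2.04, -0.28, 0], "spin": -0.563}, {"offset": [-2.38, -0.22, 0], "spin": -0.657}, {"offset": [-2.71, -0.12, 0], "spin": -0.75}]
```

Emit:
send_rows(
  targets=[
    {"offset":[0.3,0.1,0],"spin":-0.1},
    {"offset":[0.3,0.1,-3],"spin":-0.19},
    {"offset":[0.3,0.1,-6],"spin":-0.19},
    {"offset":[0.3,0.1,-8.5],"spin":-0.19},
    {"offset":[0.3,0.1,-10],"spin":-0.19},
    {"offset":[0.3,0.1,-10],"spin":-0.19},
    {"offset":[0.3,0.1,-10],"spin":-0.19},
  ],
)

```text
time_s: 13.25
eef_pos: [585.2, 78.7, 62.2]
ee_rot: [0.001, 0.539, 0.843, 0.0]
force: [0.1, 0.5, 0.3]
grip_width: 0.0
grip_force: 0.0
```

Emit:
send_rows(
  targets=[
    {"offset":[-0.32,-0.13,0],"spin":-0.094},
    {"offset":[-0.66,-0.22,0],"spin":-0.188},
    {"offset":[-1.0,-0.28,0],"spin":-0.281},
    {"offset":[-1.34,-0.32,0],"spin":-0.375},
  ],
)

```text
time_s: 13.58
eef_pos: [572.8, 74.9, 63.7]
ee_rot: [0.002, 0.688, 0.726, 0.002]
force: [1.7, 0.2, -1.7]
grip_width: 0.002
grip_force: 1.1
```

Emit:
send_rows(
  targets=[
    {"offset":[-0.35,0,0],"spin":-0.094},
    {"offset":[-0.7,0.04,0],"spin":-0.188},
  ],
)

```text
time_s: 13.75
eef_pos: [565.8, 75.2, 63.7]
ee_rot: [0.002, 0.753, 0.658, 0.002]
force: [2.7, -2.3, -0.6]
grip_width: -0.002
grip_force: 1.0
```

Emit:
send_rows(
  targets=[
    {"offset":[-0.34,0.06,0],"spin":-0.094},
    {"offset":[-0.67,0.16,0],"spin":-0.188},
  ],
)

```text
time_s: 13.92
eef_pos: [559.1, 76.8, 63.8]
ee_rot: [0.002, 0.812, 0.584, 0.002]
force: [0.2, -1.3, 0.7]
grip_width: 0.002
grip_force: 1.0
```

Emit:
send_rows(
  targets=[
    {"offset":[0,0,0],"spin":0},
    {"offset":[0,0,0],"spin":0},
    {"offset":[0,0,0],"spin":0},
  ],
)

```text
time_s: 14.17
eef_pos: [558.5, 76.9, 62.4]
ee_rot: [0.001, 0.81, 0.586, 0.001]
force: [2.0, -1.3, 1.7]
grip_width: -0.003
grip_force: 1.2
```

The middle unit resists consistently with 2–3 N while the others show almost nothing, so the middle one has the grit. Raise, open, align to the rack and centre over its shaft.

Emit:
send_rows(
  targets=[
    {"offset":[0,0,4],"spin":0},
    {"offset":[0,0,8],"spin":0},
    {"offset":[0,0,11],"spin":0},
    {"offset":[0,0,11],"spin":0.05},
    {"offset":[0.5,1.5,11],"spin":0.136},
    {"offset":[1.2,3.5,11],"spin":0.136},
    {"offset":[1.2,3.5,11],"spin":0.136},
    {"offset":[1.2,3.5,11],"spin":0.136},
  ],
)

```text
time_s: 14.83
eef_pos: [569.1, 112.4, 170.8]
ee_rot: [-0.0, 0.768, 0.64, -0.0]
force: [-0.1, -0.4, 0.4]
grip_width: 0.0
grip_force: 0.0
```

Emit:
send_rows(
  targets=[
    {"offset":[0,0,0],"spin":0},
    {"offset":[0,0,0],"spin":0},
    {"offset":[0,0,0],"spin":0},
    {"offset":[0,0,0],"spin":0},
    {"offset":[0,0,0],"spin":0},
    {"offset":[0,0,0],"spin":0},
  ],
  grip=0.8,
)

```text
time_s: 15.33
eef_pos: [569.1, 111.6, 170.8]
ee_rot: [-0.0, 0.769, 0.639, -0.0]
force: [0.1, -0.1, 1.0]
grip_width: 0.802
grip_force: 0.0
```

```bash
python3 - <<'E'
from h import *
s=ctrl.sense();print(s["eef_pos"],s["force"],s["grip_width"],2*np.degrees(np.arctan2(s["ee_rot"][2],s["ee_rot"][1])))
n="scene"
p,W=cloud(n); cv2.imwrite(f"pics/{n}6.png",p[:,:,::-1])
a=cv2.resize(cv2.imread("pics/scene6.png")[130:250,290:410],(600,600),interpolation=cv2.INTER_CUBIC)
cv2.imwrite("pics/c6.png",a)
E
```

```text
[569.12755803 111.63497276 170.81561765] [ 0.05509541 -0.12754638  1.03036514] 0.8023776485925819 79.40392541892078
```

View pics/c6.png

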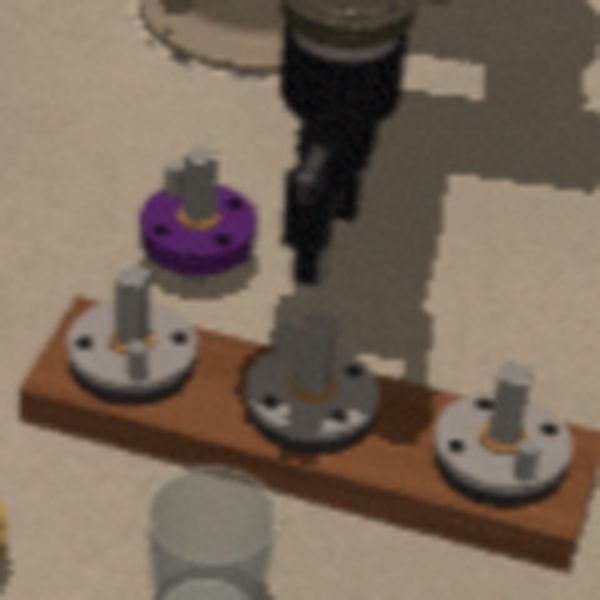

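The gripper is open and centred over the middle shaft at crop (317,320). Descend and grip.

Emit:
send_rows(
  targets=[
    {"offset":[0,0,-3],"spin":0},
    {"offset":[0,0,-6],"spin":0},
    {"offset":[0,0,-8],"spin":0},
    {"offset":[0,0,-8.5],"spin":0},
    {"offset":[0,0,-8.5],"spin":0},
    {"offset":[0,0,-8.5],"spin":0},
  ],
)

```text
time_s: 15.88
eef_pos: [569.8, 111.8, 87.0]
ee_rot: [0.001, 0.769, 0.639, 0.001]
force: [-0.4, -0.5, 0.8]
grip_width: 0.796
grip_force: 0.0
```

Emit:
send_rows(
  targets=[
    {"offset":[0,0,0],"spin":0},
    {"offset":[0,0,0],"spin":0},
    {"offset":[0,0,0],"spin":0},
    {"offset":[0,0,0],"spin":0},
    {"offset":[0,0,0],"spin":0},
    {"offset":[0,0,0],"spin":0},
    {"offset":[0,0,0],"spin":0},
    {"offset":[0,0,0],"spin":0},
  ],
  grip=0,
  squeeze=70,
)

```text
time_s: 16.55
eef_pos: [569.1, 111.8, 86.4]
ee_rot: [0.0, 0.769, 0.639, 0.0]
force: [-4.7, -1.0, 5.8]
grip_width: 0.223
grip_force: 69.5
```

Emit:
send_rows(
  targets=[
    {"offset":[0,0,0.7],"spin":0},
    {"offset":[0,0,2],"spin":0},
    {"offset":[0,0,4],"spin":0},
    {"offset":[0,0,6],"spin":0},
    {"offset":[0,0,8.5],"spin":0},
    {"offset":[0,0,11],"spin":0},
    {"offset":[0,0,13.5],"spin":0},
    {"offset":[0,0,15],"spin":0},
  ],
)

```text
time_s: 17.22
eef_pos: [569.2, 111.9, 237.8]
ee_rot: [0.0, 0.769, 0.639, 0.001]
force: [0.3, 0.4, -7.3]
grip_width: 0.214
grip_force: 69.4
```

Emit:
send_rows(
  targets=[
    {"offset":[-0.2,-2,0],"spin":0.02},
    {"offset":[-0.8,-6,0],"spin":0.06},
    {"offset":[-1.2,-10,0],"spin":0.1},
    {"offset":[-1.7,-14,0],"spin":0.14},
    {"offset":[-2.2,-18,0],"spin":0.18},
    {"offset":[-2.8,-22,0],"spin":0.22},
    {"offset":[-3.3,-26,0],"spin":0.24},
    {"offset":[-3.8,-29,0],"spin":0.245},
  ],
)

```text
time_s: 17.88
eef_pos: [530.0, -181.0, 234.9]
ee_rot: [-0.001, 0.686, 0.728, -0.001]
force: [0.3, -0.1, -8.6]
grip_width: 0.221
grip_force: 69.3
```

Emit:
send_rows(
  targets=[
    {"offset":[-0.3,-3,0],"spin":0},
    {"offset":[-0.6,-5.2,0],"spin":0},
    {"offset":[-0.6,-5.2,-3],"spin":0},
    {"offset":[-0.6,-5.2,-6],"spin":0},
    {"offset":[-0.6,-5.2,-8],"spin":0},
    {"offset":[-0.6,-5.2,-9],"spin":0},
    {"offset":[-0.6,-5.2,-9],"spin":0},
    {"offset":[-0.6,-5.2,-9],"spin":0},
  ],
)

```text
time_s: 18.55
eef_pos: [525.4, -230.2, 146.3]
ee_rot: [0.0, 0.685, 0.728, 0.0]
force: [0.3, -0.0, -7.7]
grip_width: 0.219
grip_force: 69.4
```

```bash
python3 - <<'E'
from h import *
s=ctrl.sense();print(s["eef_pos"],s["force"],s["grip_width"],2*np.degrees(np.arctan2(s["ee_rot"][2],s["ee_rot"][1])))
for n in("top","scene"):
    p,W=cloud(n); z=W[...,2];X=W[...,:2]
    cv2.imwrite(f"pics/{n}7.png",p[:,:,::-1])
    m=(np.abs(W[...,0]-526)<70)&(np.abs(W[...,1]+231)<70)
    print(n,np.histogram(z[m],np.arange(0,160,8)))
    k=m&(z>22)&(z<40);r=cv2.minAreaRect(X[k].astype(np.float32));print("blk",k.sum(),r)
    for lo,hi in((100,122),):
        k=m&(z>lo)&(z<hi)&(p.max(-1)>70)
        if k.sum()>5:print("disc",k.sum(),cv2.minEnclosingCircle(X[k].astype(np.float32)),np.median(z[k]))
a=cv2.imread("pics/scene7.png")[120:270,220:370];b=cv2.imread("pics/top7.png")[170:290,340:460]
cv2.imwrite("pics/c7.png",np.hstack([cv2.resize(x,(400,400),interpolation=cv2.INTER_CUBIC) for x in(a,b)]))
E
```

```text
[ 525.35436585 -230.19899205  146.26100974] [ 0.28742128 -0.02268803 -7.68931536] 0.21877014165824726 93.45872392467169
top (array([47, 16,  1,  6,  4,  1,  0,  0,  0,  0,  0,  0,  0,  3,  4,  0,  0,
        0,  0]), array([  0,   8,  16,  24,  32,  40,  48,  56,  64,  72,  80,  88,  96,
       104, 112, 120, 128, 136, 144, 152]))
blk 10 ((571.7728881835938, -176.76377868652344), (8.213889122009277, 15.7360200881958), 52.14276885986328)
scene (array([285,  89,  77, 244, 231,   0,   0,   0,   9,   3,   0,  14,  44,
        47, 262,  26,  22,  19,  10]), array([  0,   8,  16,  24,  32,  40,  48,  56,  64,  72,  80,  88,  96,
       104, 112, 120, 128, 136, 144, 152]))
blk 493 ((525.6080322265625, -226.62728881835938), (115.06647491455078, 111.34562683105469), 3.5383009910583496)
disc 282 ((525.478271484375, -225.11900329589844), 49.34141540527344) 114.89870302847365
```

View pics/c7.png

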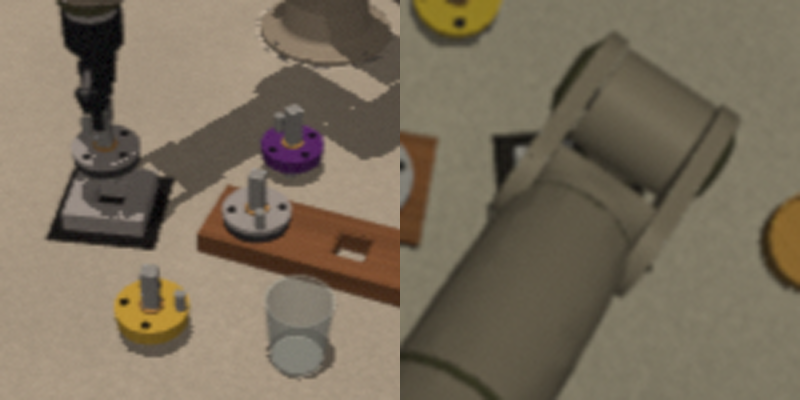

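The unit is held over the block. In the scene camera its disc is at (525.5,-225.1) and the block at (525.6,-226.6), within about 1 mm once the bias is allowed for. Lower it.

Emit:
send_rows(
  targets=[
    {"offset":[0,-0.05,-1.5],"spin":0},
    {"offset":[0,-0.05,-2.5],"spin":0},
    {"offset":[0,-0.05,-3],"spin":0},
    {"offset":[0,-0.05,-3.3],"spin":0},
    {"offset":[0,-0.05,-3.6],"spin":0},
    {"offset":[0,-0.05,-3.9],"spin":0},
    {"offset":[0,-0.05,-4.2],"spin":0},
    {"offset":[0,-0.05,-4.5],"spin":0},
  ],
)

```text
time_s: 19.32
eef_pos: [525.3, -230.8, 100.8]
ee_rot: [0.0, 0.685, 0.728, 0.0]
force: [-0.7, 0.2, -8.8]
grip_width: 0.22
grip_force: 69.4
```

Emit:
send_rows(
  targets=[
    {"offset":[0,0,-0.4],"spin":0},
    {"offset":[0,0,-0.8],"spin":0},
    {"offset":[0,0,-1.1],"spin":0},
    {"offset":[0,0,-1.3],"spin":0},
    {"offset":[0,0,-1.4],"spin":0},
    {"offset":[0,0,-1.5],"spin":0},
    {"offset":[0,0,-1.5],"spin":0},
  ],
)

```text
time_s: 19.9
eef_pos: [525.2, -230.5, 86.8]
ee_rot: [0.0, 0.685, 0.728, 0.0]
force: [-4.1, 3.6, 2.4]
grip_width: 0.223
grip_force: 70.9
```

It touched down: the force went from −8.8 to +2.4 N at the same height as in the rack. Release and rise.

Emit:
send_rows(
  targets=[
    {"offset":[0,0,0],"spin":0},
    {"offset":[0,0,0],"spin":0},
    {"offset":[0,0,0],"spin":0},
    {"offset":[0,0,0],"spin":0},
    {"offset":[0,0,0],"spin":0},
    {"offset":[0,0,0],"spin":0},
  ],
  grip=0.8,
)

```text
time_s: 20.4
eef_pos: [525.3, -230.8, 85.9]
ee_rot: [0.0, 0.686, 0.728, 0.0]
force: [0.2, 0.4, -0.5]
grip_width: 0.799
grip_force: 0.0
```

Emit:
send_rows(
  targets=[
    {"offset":[0,0,2],"spin":0},
    {"offset":[0,0,5],"spin":0},
    {"offset":[0,0,9],"spin":0},
    {"offset":[0,0,12],"spin":0},
    {"offset":[-4,0,14],"spin":0},
    {"offset":[-8,0,14],"spin":0},
    {"offset":[-12,0,14],"spin":0},
    {"offset":[-15,0,14],"spin":0},
  ],
)

```text
time_s: 21.07
eef_pos: [372.8, -230.1, 225.9]
ee_rot: [0.0, 0.685, 0.728, -0.0]
force: [-0.8, -1.1, 0.7]
grip_width: 0.8
grip_force: 0.0
```

```bash
python3 - <<'E'
from h import *
for n in("top","scene"):
    p,W=cloud(n); z=W[...,2];X=W[...,:2]
    cv2.imwrite(f"pics/{n}8.png",p[:,:,::-1])
    for c in((593,244),(526,-231),(545,-21)):
        m=(np.hypot(W[...,0]-c[0],W[...,1]-c[1])<60)&(z>47)&(z<62)
        if m.sum()>5:
            A=np.c_[X[m]-X[m].mean(0),np.ones(m.sum())];f=np.linalg.lstsq(A,z[m],rcond=None)[0]
            print(n,np.round(cv2.minEnclosingCircle(X[m].astype(np.float32))[0],1),"z",np.median(z[m]).round(1),"tilt",np.hypot(*f[:2]).round(3))
a=cv2.imread("pics/scene8.png")[130:280,220:420]
cv2.imwrite("pics/c8.png",cv2.resize(a,(800,600),interpolation=cv2.INTER_CUBIC))
E
```

```text
top [592.8 244.2] z 53.8 tilt 0.012
top [ 526.1 -231.1] z 53.9 tilt 0.002
top [544.8 -21.9] z 54.0 tilt 0.006
scene [592.1 247.6] z 54.2 tilt 0.012
scene [ 527.6 -227.4] z 54.2 tilt 0.007
scene [545.  -18.8] z 54.3 tilt 0.016
```

View pics/c8.png

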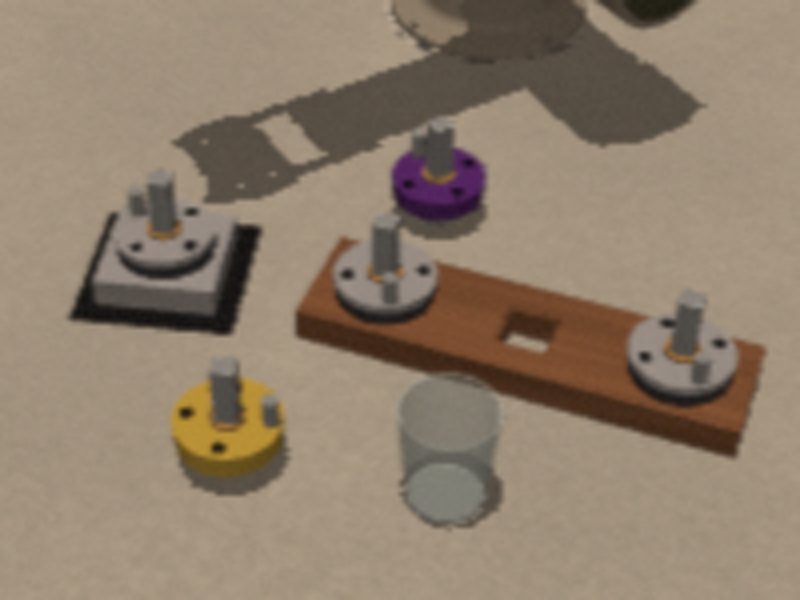

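The unit sits flat in the block at crop (165,240), with its disc top at z 54, level with the other two and centred to within about 1 mm. The other units and the glassware have not moved.

```bash
python3 -c "
from rig import ctrl
print(ctrl.finish_job())"
```

```text
the job is handed in; nothing more can be done
None
```

I turned all three discs, found that the middle unit drags (about 2–3 N against under about 1 N for the others), seated it in the service block, let go and handed the job in; the measured drag is below the stated 4–7 N, and no verdict came back.

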